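Sort mixed pipe fittings into the sample-marked trays

TASK

Sort the five loose black pipe fittings on the bench (two straight couplings, two elbows, one tee) into the three blue trays: the sample fixed on the white plate beside each tray shows which kind goes in it. Every fitting must end up lying flat on the floor of its tray, not leaning on a wall or on top of another fitting. Leave the tape roll and the screwdriver where they are.

Things in the scene. Friction and masses are not known exactly. Their poses are not given: they have to be found in the camera images.
- tray_coupling: Blue open tray fixed to the bench, 140 (x) x 180 (y) x 40 mm high, walls and floor 4 mm thick. Takes the coupling kind: a sample (a straight coupling, lying along the tray's y) is fixed on a white plate reaching 74 mm out from the tray's far (+x) side, sample top 34 mm above the bench. The trays differ only by the sample. Origin: centre of the tray's underside, z up.
- tray_elbow: Blue open tray fixed to the bench, 140 (x) x 180 (y) x 40 mm high, walls and floor 4 mm thick. Takes the elbow kind: a sample (an elbow) is fixed on a white plate reaching 74 mm out from the tray's far (+x) side, sample top 34 mm above the bench. The trays differ only by the sample. Origin: centre of the tray's underside, z up.
- tray_tee: Blue open tray fixed to the bench, 140 (x) x 180 (y) x 40 mm high, walls and floor 4 mm thick. Takes the tee kind: a sample (a tee) is fixed on a white plate reaching 74 mm out from the tray's far (+x) side, sample top 34 mm above the bench. The trays differ only by the sample. Origin: centre of the tray's underside, z up.
- coupling_a: Straight black nylon pipe coupling, 96 mm long along its x: a 30 (x) x 26 x 26 mm block in the middle, a 20 mm round tube to each end, 25 mm collars on the last 10 mm. Origin at the block's centre, 13 mm above what it lies on. Grip across y on the block. 45 g. One of two.
- coupling_b: Straight black nylon pipe coupling, 96 mm long along its x: a 30 (x) x 26 x 26 mm block in the middle, a 20 mm round tube to each end, 25 mm collars on the last 10 mm. Origin at the block's centre, 13 mm above what it lies on. Grip across y on the block. 45 g. One of two.
- elbow_a: Black nylon pipe elbow, lying flat: 26 mm corner cube centred at (-18, -18, 0) mm in its frame; arms along +x and +y end 55 mm from the cube's centre: 20 mm round tube, 25 mm collar on the last 10 mm. Origin between the arms, 13 mm above what it lies on. Bare tube of the +y arm: middle at (-18, 11, 0) mm. 45 g. One of two.
- elbow_b: Black nylon pipe elbow, lying flat: 26 mm corner cube centred at (-18, -18, 0) mm in its frame; arms along +x and +y end 55 mm from the cube's centre: 20 mm round tube, 25 mm collar on the last 10 mm. Origin between the arms, 13 mm above what it lies on. Bare tube of the +y arm: middle at (-18, 11, 0) mm. 45 g. One of two.
- tee: Black nylon pipe tee, lying flat: 26 mm cube centred at (0, -18, 0) mm in its frame; a run along x through it (ends at x = 48 and -48 mm); a branch along +y ending 55 mm from the cube's centre; 20 mm round tube, 25 mm collars on the last 10 mm. Origin on the branch axis, 13 mm above what it lies on. Bare tube of the branch: middle at (0, 11, 0) mm. 45 g.
- tape_roll: Bystander: cardboard-brown ring of tape lying flat on the bench to the robot's left, 90 mm across, 24 mm high; origin at the centre of its underside.
- screwdriver: Bystander: screwdriver, 190 mm long, lying on the bench to the robot's right, roughly along x, handle towards the robot; its x axis runs along it to the tip, origin near the middle of its length, on its underside.
Things that resemble listed ones, but are neither listed nor needed, are in the scene too. What is shaped like the coupling_a but brown or turquoise is not meant.

How it is judged:
By the outcome, as a careful person would: the job done as asked, in the order asked, and still so for the second after the job is handed in, with the robot touching nothing.
It also fails if it takes over 118 s, if anything falls off the work surface, if the arm or the gripper's body presses on something with over 40 N, if the wrist force passes 120 N, or if a joint passes its speed limit or range.

ROBOT

A 6-joint arm with a two-finger parallel gripper is mounted at the origin on the work surface. World frame = base frame: x ahead of the robot, y to its left, z up, the work surface at z = 0. Lengths are in m, angles in rad, forces in N, time in s.
With the tool pointing down it reaches from about 0.35 to 0.875 m from the base axis. Payload 4.2 kg.
Tool frame: the origin (TCP) lies midway between the tips of the shut fingers; the grasp point (between the pads) lies 19 mm behind it; y points along the fingers, z is the direction in which the jaws open and shut, and the axes are right-handed (so a half turn about y gives the same grasp; the last joint's range is limited). The gripper opens to 85 mm and grips with 20 to 120 N. Pads are 22 mm wide; open, the fingers measure 114 mm over their backs; the gripper's body (76 mm by 85 mm) begins 54 mm behind the grasp point. The pads swing forward as they close: fully open they stand 13 mm farther back than shut.
Start: joints at [1.469, 0.385, 0.008, 0, -1.194, -0.259], TCP at [0.221, 0.585, 0.231] pointing down, gripper open.
Joint ranges: [-3.14, 3.14], [-1.21, 2.06], [-1.07, 1.41], [-3.16, 2.05], [-2.99, -0.16], [-3.1, 3.1]. Speed limits (rad/s): [2.79, 2.79, 3.14, 3.14, 3.14, 3.14].

INTERFACE

Orientations are given as a 3x3 rotation matrix whose columns are the frame's x, y, z axes.
In Python, from bench import arm, grab_frame, camera_model, job gives the robot as it stands. The module is installed in compiled form; this text tells all that it offers.
- The arm moves only by the tool arm_command, never from a script. Its argument "moves" is a list of rows, each a list of 7 numbers: the shift along the tool's x, y, z in mm, then the turn, a rotation vector about the tool's x, y, z in degrees, then the gripper's target within -1 to 1 (fully open at 1, half-way at 0, shut at -1). In form: [[dx, dy, dz, ax, ay, az, gripper], ...]. A call has 1 to 20 rows; each row is the pose to reach, as a shift and turn from the pose commanded when the call began, along the tool's axes at that moment; what a row does not reach only later rows make up. A row lasts 1/10 s, in which the tool goes at most 50 mm and 8.59 degrees, less where a joint would pass 70% of its speed; a pose out of reach is approached as far as the arm can. A call with a gripper value outside its range is refused whole. The fingers move at their own pace and stop on an object; "newtons" is the grip in N (left out, the last holds). Time passes only in rows, so rows that repeat a pose let the fingers close. It gives the time, the measured TCP pose, the force and the opening at its end, in the units of the state.
- arm.get_obs(): the state, without advancing time (a new reading comes with each control period).
- grab_frame(name): name is "scene" or "top"; returns (picture, depth): 480x640x3 uint8, blue, green, red; 480x640 float32, m along the optical axis (not along the pixel's ray), 0 where there is no reading.
- camera_model(name): a dict with "fov_y" (degrees; the focal length in pixels is half the picture's height over the tangent of half this angle, whatever the lens; pixels are square), "cx", "cy" (the principal point, pixels), "R" (3x3) and "t" (3): a world point X has camera coordinates R X + t. Camera axes: x right, y down, z forward; pixel columns grow to the right and rows downward; lengths in m; the calibration is good to about 2 mm. A picture is of the moment at which its call begins. camera_model takes no time and is no camera call.
- job.finish_job(): hands the job in, once; it reports no verdict.
The state is a dict: "time": time; "joints": joint angles; "joint_velocities": joint speeds; "joint_torque": joint torques, N m; "tool_pos": TCP position; "orientation": TCP orientation; "force": force on the tool from outside, world axes, zero at the start; "ft_torque": the same for the moment, N m; "grip_width": finger opening in m.
Only numpy, scipy, OpenCV 4.12 (cv2) and the standard library are available. Lean on these libraries where they do the work, as an engineer would, in place of code of your own. Each camera call takes 0.05 s, during which the arm holds its last target.

## Working session

There is one attempt and no reset: what is moved stays moved. The work goes in short steps, Python scripts to look and compute and a tool call to move; the robot and the scene stay as the last step left them, time stands still between calls to the robot, and variables do not carry over. Pictures are saved under pics/ and viewed, and the job is handed in when it is done.

Besides the shell and the picture viewer there is one more tool, called as name(argument=value, ...) on one line, values as JSON. arm_command: Moves the arm, as the interface text tells. Its arguments: {"type":"object","properties":{"moves":{"type":"array"},"newtons":{"type":"number"}},"required":["moves"]}

```bash
mkdir -p pics; python3 - <<'E'
from bench import arm, grab_frame, camera_model
import cv2,numpy as np
for n in ("scene","top"):
    p,d=grab_frame(n); cv2.imwrite(f"pics/{n}0.png",p); np.save(f"{n}0.npy",d)
    m=camera_model(n); print(n,m)
    print((d>0).mean())
print(arm.get_obs())
E
```

```text
scene {'fov_y': 57.76135143876746, 'cx': 319.3200981691949, 'cy': 238.564077587273, 'R': array([[-0.25857358,  0.96597762, -0.0051901 ],
       [ 0.81190999,  0.21441526, -0.54298091],
       [-0.52339457, -0.14461441, -0.839729  ]]), 't': array([ 0.13256244, -0.35284718,  1.28492099])}
0.9961458333333333
top {'fov_y': 44.326978997034516, 'cx': 312.4212567295226, 'cy': 239.41166304373166, 'R': array([[ 0.02562978, -0.99963607,  0.00841665],
       [-0.99526035, -0.02630585, -0.09362069],
       [ 0.09380803, -0.00597729, -0.99557236]]), 't': array([-0.01096203,  0.4838972 ,  1.38428604])}
0.99599609375
{'time': 0.1, 'joints': array([ 1.46861981e+00,  3.85484784e-01,  6.76225052e-03, -4.03468679e-04,
       -1.19402350e+00, -2.58575094e-01]), 'joint_velocities': array([-1.24187952e-03, -2.63207838e-03,  2.60654895e-03,  1.60535567e-03,
       -9.01238213e-05, -1.33434037e-03]), 'joint_torque': array([-4.77603244e-04, -3.93319809e+01,  1.88928258e+01,  4.19791013e+00,
       -2.60210356e-03,  5.01220313e-06]), 'tool_pos': array([0.22043348, 0.5842765 , 0.23033248]), 'orientation': array([[-9.35579290e-01, -5.72076333e-04, -3.53116221e-01],
       [ 3.53116658e-01, -1.90124348e-03, -9.35577368e-01],
       [-1.36138243e-04, -9.99998029e-01,  1.98077370e-03]]), 'force': array([0.4326791 , 0.23879527, 0.96202645]), 'ft_torque': array([-0.02220135, -0.02922008,  0.00788491]), 'grip_width': 0.08569754604088525}
```

View pics/top0.png

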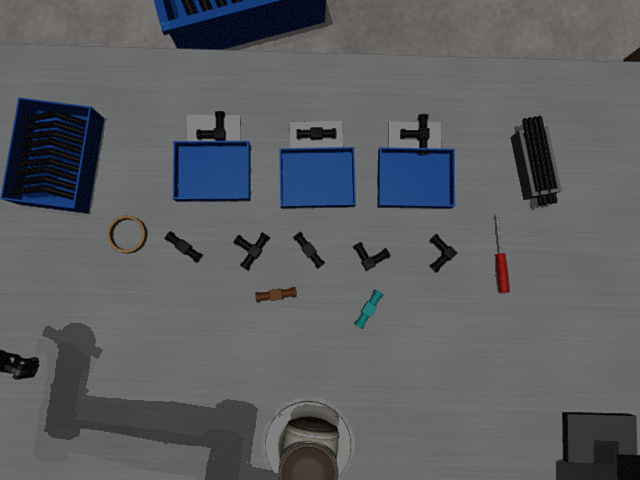

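View pics/scene0.png

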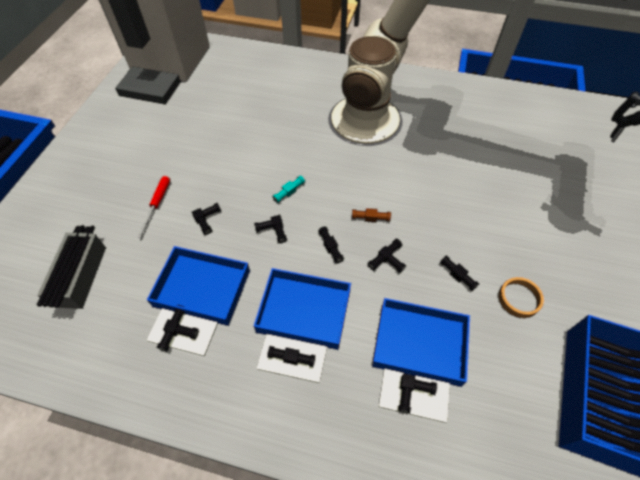

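The top view (up = +x, left = +y) shows five black fittings: a coupling (183,247), a tee (252,250), a coupling (309,250), an elbow (371,256) and an elbow (443,252). The brown (276,295) and turquoise (369,309) couplings are decoys. The tray samples look like elbow (left), coupling (middle) and tee (right). I'll confirm this in an enlarged crop and measure.

```bash
cat > h.py <<'E'
import cv2,numpy as np
from bench import camera_model
def ray(n,u,v,z):
    m=camera_model(n); f=240/np.tan(np.radians(m['fov_y']/2))
    R=m['R'];t=m['t']; c=-R.T@t
    d=R.T@np.array([(u-m['cx'])/f,(v-m['cy'])/f,1.])
    return c+d*((z-c[2])/d[2])
def proj(n,X):
    m=camera_model(n); f=240/np.tan(np.radians(m['fov_y']/2))
    p=m['R']@np.array(X)+m['t']; return f*p[0]/p[2]+m['cx'],f*p[1]/p[2]+m['cy'],p[2]
def black(img): return (img.max(2)<50).astype(np.uint8)
E
python3 - <<'E'
from h import *
p=cv2.imread('pics/top0.png'); s=cv2.imread('pics/scene0.png'); d=np.load('top0.npy'); ds=np.load('scene0.npy')
cv2.imwrite('pics/c1.png',cv2.resize(p[100:280,150:470],(800,450),interpolation=cv2.INTER_CUBIC))
for n,img,roi,dd in (('top',p,(100,280,150,470),d),('scene',s,(170,420,140,490),ds)):
    m=black(img); k=np.zeros_like(m); k[roi[0]:roi[1],roi[2]:roi[3]]=1; m*=k
    c,_=cv2.findContours(m,cv2.RETR_EXTERNAL,cv2.CHAIN_APPROX_NONE)
    for q in c:
        a=cv2.contourArea(q)
        if a<60: continue
        M=cv2.moments(q); u,v=M['m10']/a,M['m01']/a
        (e,w,an)=cv2.minAreaRect(q); print(n,a,round(u,1),round(v,1),'world',ray(n,u,v,.013).round(4),'rect',np.round(e,1),np.round(w,1),round(an,1), 'med z depth',proj(n,ray(n,u,v,.026))[2]-dd[int(v),int(u)])
b=((p[:,:,0]>100)&(p[:,:,2]<60)).astype(np.uint8)
c,_=cv2.findContours(b,cv2.RETR_EXTERNAL,cv2.CHAIN_APPROX_SIMPLE)
for q in c:
    if cv2.contourArea(q)>1000:
        bx=cv2.boxPoints(cv2.minAreaRect(q)); print(cv2.contourArea(q),[ray('top',*x,.04).round(3)[:2].tolist() for x in bx])
E
```

```text
top 363.5 369.8 256.4 world [ 0.4477 -0.1373  0.013 ] rect [371.  251.2] [28.1 28.6] 59.0 med z depth -0.02709277211213612
top 391.5 441.6 252.8 world [ 0.4608 -0.3097  0.013 ] rect [436.5 252.5] [28.3 28.3] 45.0 med z depth -0.025530155453558523
top 319.5 308.4 249.6 world [0.4602 0.0105 0.013 ] rect [308.5 249.6] [39.6 10.4] 53.1 med z depth 0.0021294348760085846
top 465.0 251.2 248.6 world [0.4589 0.1478 0.013 ] rect [247.3 246. ] [28.8 39.7] 33.7 med z depth -0.001628966341851612
top 341.5 183.1 246.3 world [0.4601 0.3112 0.013 ] rect [183.  246.3] [40.8 10.8] 36.9 med z depth 0.0018604616291351128
top 224.5 432.7 162.8 world [ 0.6803 -0.2869  0.013 ] rect [417. 176.] [71.  52.8] 1.1 med z depth -0.023220302854396246
top 113.5 317.9 150.4 world [ 0.7034 -0.0061  0.013 ] rect [316.  150.4] [ 2.6 70. ] 88.9 med z depth 0.0015038047059019455
top 82.0 214.3 196.5 world [0.5828 0.2413 0.013 ] rect [225.2 189.3] [45.7 93.6] 53.3 med z depth -0.02291257319794271
top 234.5 195.7 154.6 world [0.6847 0.2908 0.013 ] rect [210.  169.5] [53. 70.] 90.0 med z depth -0.02541635527010122
top 324.
[... 1011 characters left out ...]
0.4581 0.0125 0.013 ] rect [330.3 244.4] [37.7 10.5] 60.3 med z depth -0.0021808716794480265
scene 268.0 273.0 227.1 world [ 0.4445 -0.1351  0.013 ] rect [270. 231.] [25.5 26. ] 75.1 med z depth -0.01379412211116593
scene 270.5 204.7 216.9 world [ 0.4586 -0.3084  0.013 ] rect [209.  217.5] [25.  25.5] 63.4 med z depth -0.013248445030526801
4173.5 [[0.709, -0.154], [0.714, -0.332], [0.573, -0.333], [0.569, -0.157]]
4186.5 [[0.7, 0.087], [0.708, -0.092], [0.569, -0.098], [0.561, 0.081]]
4265.0 [[0.71, 0.341], [0.715, 0.162], [0.577, 0.157], [0.572, 0.335]]
7426.5 [[0.561, 0.743], [0.815, 0.72], [0.789, 0.543], [0.537, 0.568]]
1107.5 [[1.06, 0.404], [1.069, 0.101], [0.993, 0.099], [0.984, 0.4]]
```

View pics/c1.png

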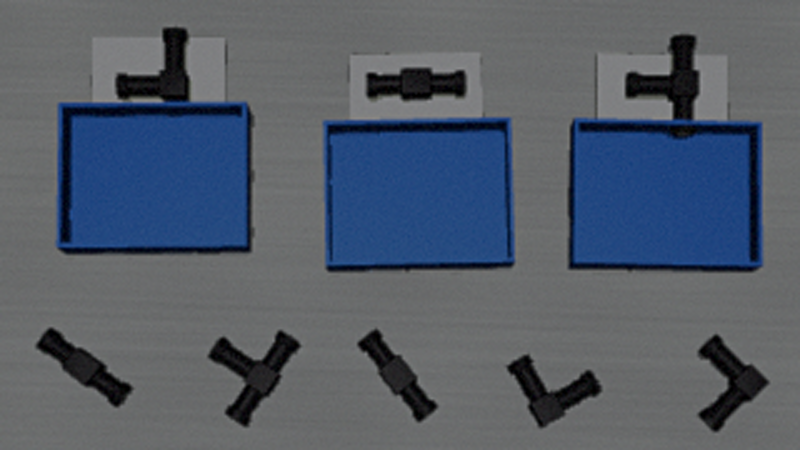

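Crop confirms: the left tray takes elbows, the middle couplings and the right the tee. The five black fittings are as named above. Next I compute the grasp frames.

```bash
cat > meas.py <<'E'
from h import *
def rects(n,img,roi,S=4,z=.013):
    x0,y0,x1,y1=roi; c=cv2.resize(img[y0:y1,x0:x1],None,fx=S,fy=S,interpolation=cv2.INTER_CUBIC)
    m=black(c); cs,_=cv2.findContours(m,cv2.RETR_EXTERNAL,cv2.CHAIN_APPROX_NONE)
    out=[]
    for q in cs:
        a=cv2.contourArea(q)/S/S
        if a<150: continue
        P=[(x0+(x+.5)/S-.5,y0+(y+.5)/S-.5) for x,y in q[:,0]]
        W=np.array([ray(n,*p,z)[:2] for p in P],np.float32)*1000
        (e,w,an)=cv2.minAreaRect(W); M=cv2.moments(W.reshape(-1,1,2)); cen=np.array([M['m10'],M['m01']])/M['m00']
        e=np.array(e); th=np.radians(an); ax=[np.array([np.cos(th),np.sin(th)]),np.array([-np.sin(th),np.cos(th)])]
        L,s=max(w),min(w); 
        if s<45:
            kind='coupling'; g=cen; d=ax[0] if w[0]>w[1] else ax[1]; out.append((kind,g,d,w))
        elif L>83:
            kind='tee'; run,b=(ax[0],ax[1]) if w[0]>w[1] else (ax[1],ax[0])
            if (cen-e)@b>0: b=-b
            out.append((kind,e+8*b,b,w))   # grasp: cube+29 ; box centre = cube+21
        else:
            kind='elbow'; A=[a if (cen-e)@a<0 else -a for a in ax]
            x,y=(A[0],A[1]) if A[0][0]*A[1][1]-A[0][1]*A[1][0]>0 else (A[1],A[0])
            cube=e-21*x-21*y
            out.append((kind,cube+29*y,y,w)); out.append((kind+'-xarm',cube+29*x,x,w))
    return out
def show(n,img,roi):
    for k,g,d,w in sorted(rects(n,img,roi),key=lambda r:-r[1][1]): print(n,k,g.round(1),'dir',np.degrees(np.arctan2(d[1],d[0])).round(1),np.round(w,1))
E
python3 - <<'E'
from meas import *
show('top',cv2.imread('pics/top0.png'),(150,220,470,285))
show('scene',cv2.imread('pics/scene0.png'),(185,195,495,298))
b=cv2.imread('pics/scene0.png'); m=((b[:,:,0]>100)&(b[:,:,2]<60)).astype(np.uint8)
c,_=cv2.findContours(m,cv2.RETR_EXTERNAL,cv2.CHAIN_APPROX_SIMPLE)
for q in c:
    if 2000<cv2.contourArea(q)<9000: print([ray('scene',*map(float,x[0]),.04).round(3)[:2].tolist() for x in cv2.approxPolyDP(q,5,True)])
E
```

```text
top coupling [459.9 311. ] dir 54.9 [100.5  26.6]
top tee [469.  163.9] dir 58.2 [70.4 95.9]
top coupling [460.   10.4] dir 39.4 [96.6 26.4]
top elbow [ 456.  -118.4] dir 31.1 [67.9 70.5]
top elbow-xarm [ 446.1 -158.2] dir -58.9 [67.9 70.5]
top elbow-xarm [ 481.7 -306.3] dir 45.8 [68.8 70.9]
top elbow [ 440.7 -306.9] dir 135.8 [68.8 70.9]Traceback (most recent call last):
  File "<stdin>", line 3, in <module>
  File "meas.py", line 27, in show
    for k,g,d,w in sorted(rects(n,img,roi),key=lambda r:-r[1][1]): print(n,k,g.round(1),'dir',np.degrees(np.arctan2(d[1],d[0])).round(1),np.round(w,1))
                          ~~~~~^^^^^^^^^^^
  File "meas.py", line 10, in rects
    W=np.array([ray(n,*p,z)[:2] for p in P],np.float32)*1000
                ~~~^^^^^^^^
  File "h.py", line 4, in ray
    m=camera_model(n); f=240/np.tan(np.radians(m['fov_y']/2))
ValueError: time passes only in moves, steps and waits
```

```bash
sed -i 's/^from bench import camera_model/from bench import camera_model as _cm\nimport functools\ncamera_model=functools.lru_cache(None)(_cm)/' h.py
python3 - <<'E'
from meas import *
show('scene',cv2.imread('pics/scene0.png'),(185,195,495,298))
b=cv2.imread('pics/scene0.png'); m=((b[:,:,0]>100)&(b[:,:,2]<60)).astype(np.uint8)
c,_=cv2.findContours(m,cv2.RETR_EXTERNAL,cv2.CHAIN_APPROX_SIMPLE)
for q in c:
    if 2000<cv2.contourArea(q)<9000: print([ray('scene',*map(float,x[0]),.04).round(3)[:2].tolist() for x in cv2.approxPolyDP(q,5,True)])
E
```

```text
scene coupling [456.3 312.2] dir 54.3 [94.4 34.4]
scene tee [462.7 167. ] dir 62.6 [ 67.7 102.3]
scene coupling [456.8  11.6] dir 40.8 [102.6  26.8]
scene elbow [ 452.6 -117.2] dir 29.8 [77.2 63.6]
scene elbow-xarm [ 441.8 -156.8] dir -60.2 [77.2 63.6]
scene elbow [ 437.6 -305.1] dir 134.3 [78.1 64. ]
scene elbow-xarm [ 478.6 -305.6] dir 44.3 [78.1 64. ]
[[0.577, 0.162], [0.714, 0.163], [0.709, 0.339], [0.571, 0.336]]
[[0.569, -0.091], [0.707, -0.084], [0.698, 0.089], [0.562, 0.08]]
[[0.572, -0.329], [0.709, -0.325], [0.707, -0.153], [0.57, -0.155]]
```

```bash
cat > plan.py <<'E'
import sys,json,numpy as np
from scipy.spatial.transform import Rotation as Ro
from bench import arm
o=arm.get_obs(); p=o['tool_pos']*1000; R=o['orientation']
psi=np.degrees(np.arctan2(R[1,2],R[0,2])); j=np.degrees(o['joints'])
print('t',round(o['time'],2),'pos',p.round(1),'jawyaw',psi.round(1),'j6',j[5].round(0),'grip',o['grip_width'].round(4),'F',o['force'].round(1))
# args: x,y,z,jawyaw ...
for a in sys.argv[1:]:
    x,y,z,w=map(float,a.split(','))
    w=psi+((w-psi+90)%180-90)
    c=np.cos(np.radians(w)); s=np.sin(np.radians(w))
    T=np.column_stack([np.cross([0,0,-1],[c,s,0]),[0,0,-1],[c,s,0]])
    print(a,'shift',(R.T@(np.array([x,y,z])-p)).round(1),'turn',Ro.from_matrix(R.T@T).as_rotvec(degrees=True).round(1),'j6~',round((w+180-np.degrees(np.arctan2(y,x))+180)%360-180))
E
python3 plan.py 458.5,311.5,110,144.6 458.5,311.5,3,144.6
```

```text
Traceback (most recent call last):
  File "plan.py", line 6, in <module>
    print('t',round(o['time'],2),'pos',p.round(1),'jawyaw',psi.round(1),'j6',j[5].round(0),'grip',o['grip_width'].round(4),'F',o['force'].round(1))
                                                                                                  ^^^^^^^^^^^^^^^^^^^^^
AttributeError: 'float' object has no attribute 'round'
```

```bash
sed -i "s/o\['grip_width'\].round(4)/round(o['grip_width'],4)/" plan.py
python3 plan.py 458.5,311.5,110,144.6 458.5,311.5,3,144.6
```

```text
t 0.1 pos [220.4 584.3 230.3] jawyaw -110.7 j6 -15.0 grip 0.0857 F [0.4 0.2 1. ]
458.5,311.5,110,144.6 shift [-319.   120.7  170.9] turn [ -0.1 -75.3   0.1] j6~ 110
458.5,311.5,3,144.6 shift [-319.   227.7  170.7] turn [ -0.1 -75.3   0.1] j6~ 110
```

arm_command(moves=[[-319,120,171,0,-75.3,0,1],[-319,120,171,0,-75.3,0,1],[-319,120,171,0,-75.3,0,1],[-319,120,171,0,-75.3,0,1],[-319,120,171,0,-75.3,0,1],[-319,120,171,0,-75.3,0,1],[-319,120,171,0,-75.3,0,1],[-319,120,171,0,-75.3,0,1],[-319,120,171,0,-75.3,0,1],[-319,120,171,0,-75.3,0,1],[-319,120,171,0,-75.3,0,1],[-319,120,171,0,-75.3,0,1],[-319,120,171,0,-75.3,0,1],[-319,120,171,0,-75.3,0,1]], newtons=40)

```text
time: 1.5
tool_pos: [0.4584, 0.3128, 0.1116]
orientation: [[-0.579, 0.0, 0.816], [-0.816, 0.0, -0.579], [-0.001, -1.0, 0.0]]
force: [0.2, -0.7, 0.1]
grip_width: 0.0854
```

```bash
python3 plan.py 458.5,311.5,3,144.6
```

```text
t 1.5 pos [458.4 312.8 111.6] jawyaw -35.3 j6 94.0 grip 0.0854 F [ 0.2 -0.7  0.1]
458.5,311.5,3,144.6 shift [  1.  108.6   0.9] turn [-0.   0.1 -0. ] j6~ 110
```

arm_command(moves=[[1,40,1,0,0,0,1],[1,75,1,0,0,0,1],[1,95,1,0,0,0,1],[1,108,1,0,0,0,1],[1,108,1,0,0,0,1],[1,108,1,0,0,0,1],[1,108,1,0,0,0,-1],[1,108,1,0,0,0,-1],[1,108,1,0,0,0,-1],[1,108,1,0,0,0,-1],[1,108,1,0,0,0,-1],[1,108,1,0,0,0,-1],[1,108,1,0,0,0,-1],[1,108,1,0,0,0,-1]])

```text
time: 2.9
tool_pos: [0.4593, 0.3111, 0.004]
orientation: [[-0.579, 0.001, 0.816], [-0.816, 0.001, -0.579], [-0.001, -1.0, 0.0]]
force: [-1.6, 0.3, 4.6]
grip_width: 0.0254
```

```bash
python3 plan.py 458.5,311.5,110,144.6 632,37.5,110,92.5 632,37.5,8,92.5
```

```text
t 2.9 pos [459.3 311.1   4. ] jawyaw -35.4 j6 94.0 grip 0.0254 F [-1.6  0.3  4.6]
458.5,311.5,110,144.6 shift [   0.  -106.    -0.8] turn [-0.   0.  -0.1] j6~ 110
632,37.5,110,92.5 shift [ 123.1 -106.1  299.2] turn [ 0.  52.1 -0.1] j6~ 89
632,37.5,8,92.5 shift [123.2  -4.1 299.2] turn [ 0.  52.1 -0.1] j6~ 89
```

arm_command(moves=[[0,-30,0,0,0,0,-1],[0,-70,0,0,0,0,-1],[0,-106,0,0,0,0,-1],[15,-106,35,0,6,0,-1],[30,-106,70,0,12,0,-1],[45,-106,105,0,18,0,-1],[60,-106,145,0,25,0,-1],[75,-106,185,0,32,0,-1],[92,-106,225,0,39,0,-1],[108,-106,260,0,45,0,-1],[118,-106,285,0,50,0,-1],[123,-106,299,0,52,0,-1],[123,-106,299,0,52,0,-1],[123,-106,299,0,52,0,-1],[123,-75,299,0,52,0,-1],[123,-45,299,0,52,0,-1],[123,-20,299,0,52,0,-1],[123,-5,299,0,52,0,-1],[123,-5,299,0,52,0,-1],[123,-5,299,0,52,0,-1]])

```text
time: 4.9
tool_pos: [0.6316, 0.0385, 0.0086]
orientation: [[-0.999, 0.001, 0.048], [-0.048, 0.0, -0.999], [-0.001, -1.0, -0.0]]
force: [0.3, -0.3, -0.8]
grip_width: 0.0252
```

arm_command(moves=[[0,0,0,0,0,0,0],[0,0,0,0,0,0,0],[0,0,0,0,0,0,0],[0,0,0,0,0,0,0],[0,-20,0,0,0,0,0],[0,-60,0,0,0,0,0],[0,-100,0,0,0,0,1],[0,-100,0,0,0,0,1]])

```text
time: 5.7
tool_pos: [0.6357, 0.038, 0.1153]
orientation: [[-0.999, 0.013, 0.047], [-0.047, 0.002, -0.999], [-0.013, -1.0, -0.002]]
force: [0.9, 0.8, 0.0]
grip_width: 0.0697
```

```bash
python3 plan.py 458.5,11,110,130 458.5,11,3,130; python3 - <<'E'
from h import *
from bench import grab_frame
p,_=grab_frame('top'); q,_=grab_frame('scene')
cv2.imwrite('pics/a1.png',np.vstack([cv2.resize(p[90:290,140:480],(600,353)),cv2.resize(q[160:420,140:500],(340,245)).copy() if 0 else np.zeros((1,600,3),np.uint8)]))
cv2.imwrite('pics/a1s.png',cv2.resize(q[160:420,140:500],(720,520)))
E
```

```text
t 5.7 pos [635.7  38.  115.3] jawyaw -87.3 j6 75.0 grip 0.0697 F [0.9 0.8 0. ]
458.5,11,110,130 shift [178.3   2.9  18.6] turn [ -0.2 -37.3  -0.8] j6~ 129
458.5,11,3,130 shift [179.8 109.9  18.8] turn [ -0.2 -37.3  -0.8] j6~ 129
```

View pics/a1s.png

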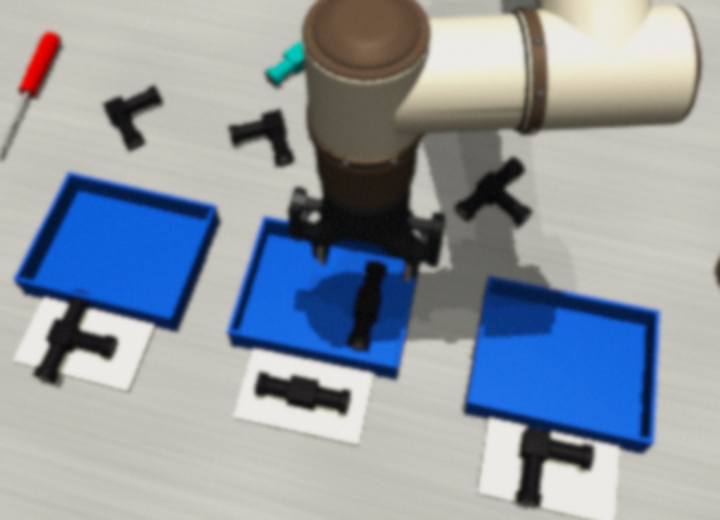

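The scene view shows the first coupling flat inside the middle tray (crop pixel 368,305), with the gripper clear above it. The coupling at the left was nearest the tape roll, and the next one is the coupling at top (309,250).

```bash
python3 plan.py 458.5,11,110,130 458.5,11,3,130
```

```text
t 5.8 pos [632.   37.5 109.7] jawyaw -87.4 j6 75.0 grip 0.0831 F [-0.6  0.1 -1.1]
458.5,11,110,130 shift [174.5  -0.8  18.6] turn [  0.  -37.4  -0.2] j6~ 129
458.5,11,3,130 shift [174.8 106.2  18.7] turn [  0.  -37.4  -0.2] j6~ 129
```

arm_command(moves=[[40,-1,5,0,-8,0,1],[80,-1,9,0,-16,0,1],[120,-1,13,0,-24,0,1],[155,-1,17,0,-32,0,1],[174.5,-1,18.6,0,-37.4,0,1],[174.5,-1,18.6,0,-37.4,0,1],[174.5,-1,18.6,0,-37.4,0,1],[174.5,-1,18.6,0,-37.4,0,1],[174.5,40,18.6,0,-37.4,0,1],[174.5,80,18.6,0,-37.4,0,1],[174.5,100,18.6,0,-37.4,0,1],[174.5,106,18.6,0,-37.4,0,1],[174.5,106,18.6,0,-37.4,0,1],[174.5,106,18.6,0,-37.4,0,-1],[174.5,106,18.6,0,-37.4,0,-1],[174.5,106,18.6,0,-37.4,0,-1],[174.5,106,18.6,0,-37.4,0,-1],[174.5,106,18.6,0,-37.4,0,-1],[174.5,106,18.6,0,-37.4,0,-1],[174.5,106,18.6,0,-37.4,0,-1]])

```text
time: 7.8
tool_pos: [0.4586, 0.011, 0.0032]
orientation: [[-0.765, 0.002, 0.644], [-0.644, 0.0, -0.765], [-0.001, -1.0, 0.001]]
force: [-1.0, -0.0, 7.0]
grip_width: 0.0253
```

```bash
python3 plan.py 636,-46.5,110,92.5 636,-46.5,9,92.5
```

```text
t 7.8 pos [458.6  11.    3.2] jawyaw -49.9 j6 108.0 grip 0.0253 F [-1. -0.  7.]
636,-46.5,110,92.5 shift [ -98.9 -106.6  158.2] turn [-0.  37.6 -0.1] j6~ 97
636,-46.5,9,92.5 shift [-98.8  -5.6 158.1] turn [-0.  37.6 -0.1] j6~ 97
```

arm_command(moves=[[0,-30,0,0,0,0,-1],[0,-70,0,0,0,0,-1],[0,-106,0,0,0,0,-1],[-15,-106,24,0,6,0,-1],[-35,-106,56,0,13,0,-1],[-55,-106,88,0,20,0,-1],[-75,-106,120,0,28,0,-1],[-90,-106,144,0,34,0,-1],[-99,-106,158,0,37.6,0,-1],[-99,-106,158,0,37.6,0,-1],[-99,-106,158,0,37.6,0,-1],[-99,-75,158,0,37.6,0,-1],[-99,-45,158,0,37.6,0,-1],[-99,-20,158,0,37.6,0,-1],[-99,-5,158,0,37.6,0,-1],[-99,-5,158,0,37.6,0,-1],[-99,-5,158,0,37.6,0,-1]])

```text
time: 9.5
tool_pos: [0.6353, -0.0461, 0.0079]
orientation: [[-0.999, 0.001, 0.043], [-0.043, 0.0, -0.999], [-0.001, -1.0, -0.0]]
force: [-0.6, -0.5, 0.1]
grip_width: 0.0249
```

arm_command(moves=[[0,0,0,0,0,0,0],[0,0,0,0,0,0,0],[0,0,0,0,0,0,0],[0,0,0,0,0,0,0],[0,-20,0,0,0,0,0],[0,-60,0,0,0,0,0],[0,-100,0,0,0,0,1],[0,-100,0,0,0,0,1],[0,-100,0,0,0,0,1]])

```text
time: 10.4
tool_pos: [0.636, -0.0464, 0.1087]
orientation: [[-0.999, 0.003, 0.042], [-0.042, 0.001, -0.999], [-0.003, -1.0, -0.001]]
force: [-0.5, 0.3, -0.2]
grip_width: 0.0833
```

```bash
python3 plan.py 467,165,110,149.5 467,165,3,149.5
```

```text
t 10.4 pos [636.  -46.4 108.7] jawyaw -87.6 j6 82.0 grip 0.0833 F [-0.5  0.3 -0.2]
467,165,110,149.5 shift [ 159.9   -1.6 -218.3] turn [ -0.  -57.1  -0.2] j6~ 130
467,165,3,149.5 shift [ 160.2  105.4 -218.2] turn [ -0.  -57.1  -0.2] j6~ 130
```

arm_command(moves=[[29,-1,-40,0,-8,0,1],[60,-1,-80,0,-16,0,1],[90,-1,-120,0,-24,0,1],[115,-1,-160,0,-32,0,1],[140,-1,-195,0,-40,0,1],[159,-1,-220,0,-48,0,1],[159,-1,-220,0,-57,0,1],[159,-1,-220,0,-57,0,1],[159,-1,-220,0,-57,0,1],[159,40,-220,0,-57,0,1],[159,80,-220,0,-57,0,1],[159,100,-220,0,-57,0,1],[159,105,-220,0,-57,0,1],[159,105,-220,0,-57,0,-1],[159,105,-220,0,-57,0,-1],[159,105,-220,0,-57,0,-1],[159,105,-220,0,-57,0,-1],[159,105,-220,0,-57,0,-1],[159,105,-220,0,-57,0,-1],[159,105,-220,0,-57,0,-1]])

```text
time: 12.4
tool_pos: [0.4679, 0.167, 0.0032]
orientation: [[-0.508, 0.001, 0.861], [-0.861, 0.001, -0.508], [-0.001, -1.0, 0.001]]
force: [-2.0, 0.1, 6.7]
grip_width: 0.0184
```

```bash
python3 plan.py 650,-243,120,91 650,-243,9,91
```

```text
t 12.4 pos [467.9 167.    3.2] jawyaw -30.5 j6 111.0 grip 0.0184 F [-2.   0.1  6.7]
650,-243,120,91 shift [ 260.4 -116.9  365.3] turn [-0.  58.5 -0.1] j6~ 111
650,-243,9,91 shift [260.5  -5.9 365.2] turn [-0.  58.5 -0.1] j6~ 111
```

arm_command(moves=[[0,-30,0,0,0,0,-1],[0,-70,0,0,0,0,-1],[0,-116,0,0,0,0,-1],[22,-116,31,0,6,0,-1],[46,-116,65,0,12,0,-1],[70,-116,98,0,18,0,-1],[94,-116,132,0,24,0,-1],[118,-116,166,0,30,0,-1],[142,-116,200,0,36,0,-1],[166,-116,233,0,42,0,-1],[190,-116,267,0,48,0,-1],[214,-116,300,0,53,0,-1],[238,-116,334,0,57,0,-1],[254,-116,356,0,58.5,0,-1],[260.5,-116,365,0,58.5,0,-1],[260.5,-116,365,0,58.5,0,-1],[260.5,-116,365,0,58.5,0,-1],[260.5,-116,365,0,58.5,0,-1]])

```text
time: 14.2
tool_pos: [0.6487, -0.242, 0.1184]
orientation: [[-1.0, -0.0, 0.018], [-0.018, 0.0, -1.0], [0.0, -1.0, -0.0]]
force: [-0.8, 0.6, 0.9]
grip_width: 0.0185
```

```bash
python3 plan.py 650,-243,9,91; python3 - <<'E'
from h import *
from bench import grab_frame
q,_=grab_frame('scene')
cv2.imwrite('pics/a2s.png',cv2.resize(q[160:420,140:500],(720,520)))
E
```

```text
t 14.2 pos [ 648.7 -242.   118.4] jawyaw -89.0 j6 98.0 grip 0.0185 F [-0.8  0.6  0.9]
650,-243,9,91 shift [ -1.3 109.4   1.1] turn [0. 0. 0.] j6~ 111
```

View pics/a2s.png

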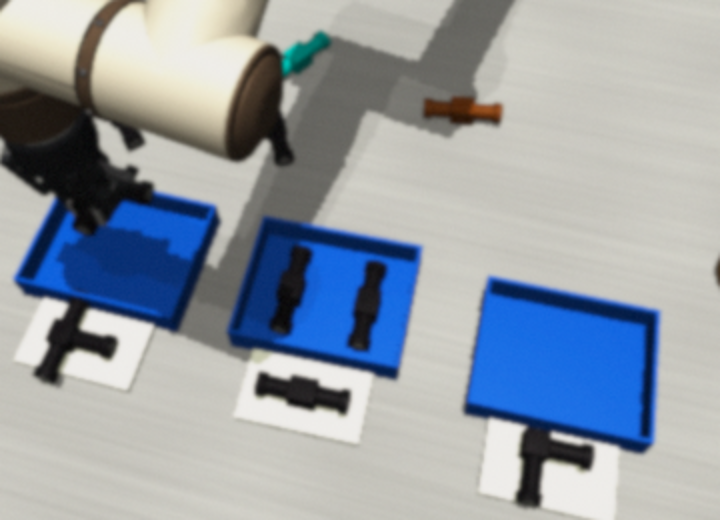

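Both couplings lie flat in the middle tray (crop pixels 290,290 and 368,305). The tee is held above the right tray (100,195).

arm_command(moves=[[-1,35,1,0,0,0,-1],[-1,65,1,0,0,0,-1],[-1,90,1,0,0,0,-1],[-1,104,1,0,0,0,-1],[-1,110,1,0,0,0,-1],[-1,110,1,0,0,0,-1],[-1,110,1,0,0,0,0],[-1,110,1,0,0,0,0],[-1,110,1,0,0,0,0],[-1,110,1,0,0,0,0],[-1,90,1,0,0,0,0],[-1,50,1,0,0,0,0],[-1,8,1,0,0,0,1],[-1,8,1,0,0,0,1],[-1,8,1,0,0,0,1]])

```text
time: 15.75
tool_pos: [0.6508, -0.2445, 0.1123]
orientation: [[-1.0, 0.004, 0.016], [-0.016, -0.0, -1.0], [-0.004, -1.0, 0.0]]
force: [-0.8, 0.0, -0.2]
grip_width: 0.0834
```

```bash
python3 plan.py 440,-306,110,45 440,-306,3,45
```

```text
t 15.75 pos [ 650.8 -244.5  112.3] jawyaw -89.1 j6 98.0 grip 0.0834 F [-0.8  0.  -0.2]
440,-306,110,45 shift [211.8   1.5  58.2] turn [ 0.1 45.9 -0.2] j6~ 80
440,-306,3,45 shift [212.2 108.5  58.1] turn [ 0.1 45.9 -0.2] j6~ 80
```

arm_command(moves=[[40,1,11,0,8,0,1],[80,1,22,0,16,0,1],[120,1,33,0,24,0,1],[160,1,44,0,32,0,1],[195,1,53,0,40,0,1],[213,1,57,0,46,0,1],[213,1,57,0,46,0,1],[213,1,57,0,46,0,1],[213,1,57,0,46,0,1],[213,40,57,0,46,0,1],[213,80,57,0,46,0,1],[213,100,57,0,46,0,1],[213,108,57,0,46,0,1],[213,108,57,0,46,0,1],[213,108,57,0,46,0,-1],[213,108,57,0,46,0,-1],[213,108,57,0,46,0,-1],[213,108,57,0,46,0,-1],[213,108,57,0,46,0,-1],[213,108,57,0,46,0,-1]])

```text
time: 17.75
tool_pos: [0.4384, -0.3049, 0.003]
orientation: [[-0.706, 0.001, -0.708], [0.708, -0.0, -0.706], [-0.001, -1.0, -0.0]]
force: [-1.0, 1.9, 4.2]
grip_width: 0.0183
```

```bash
python3 plan.py 623,215,120,2 623,215,9,2
```

```text
t 17.75 pos [ 438.4 -304.9    3. ] jawyaw -135.1 j6 62.0 grip 0.0183 F [-1.   1.9  4.2]
623,215,120,2 shift [ 237.4 -117.  -498. ] turn [ 0.  42.9 -0. ] j6~ -17
623,215,9,2 shift [ 237.6   -6.  -498. ] turn [ 0.  42.9 -0. ] j6~ -17
```

arm_command(moves=[[0,-30,0,0,0,0,-1],[0,-70,0,0,0,0,-1],[0,-117,0,0,0,0,-1],[14,-117,-30,0,3,0,-1],[30,-117,-64,0,6,0,-1],[47,-117,-100,0,9,0,-1],[64,-117,-136,0,12,0,-1],[81,-117,-172,0,15,0,-1],[98,-117,-208,0,18,0,-1],[115,-117,-244,0,21,0,-1],[132,-117,-280,0,24,0,-1],[149,-117,-316,0,27,0,-1],[166,-117,-352,0,30,0,-1],[183,-117,-388,0,33,0,-1],[200,-117,-424,0,36,0,-1],[217,-117,-458,0,39,0,-1],[230,-117,-484,0,42,0,-1],[237.5,-117,-498,0,43,0,-1],[237.5,-117,-498,0,43,0,-1],[237.5,-117,-498,0,43,0,-1]])

```text
time: 19.75
tool_pos: [0.6223, 0.2148, 0.1186]
orientation: [[-0.034, -0.001, -0.999], [0.999, -0.001, -0.034], [-0.001, -1.0, 0.002]]
force: [0.1, -0.1, -0.3]
grip_width: 0.0181
```

```bash
python3 plan.py 623,215,8,2
```

```text
t 19.75 pos [622.3 214.8 118.6] jawyaw -178.0 j6 -31.0 grip 0.0181 F [ 0.1 -0.1 -0.3]
623,215,8,2 shift [  0.2 110.6  -0.9] turn [-0.1 -0.  -0. ] j6~ -17
```

arm_command(moves=[[0,35,-1,0,0,0,-1],[0,65,-1,0,0,0,-1],[0,90,-1,0,0,0,-1],[0,104,-1,0,0,0,-1],[0,110,-1,0,0,0,-1],[0,110,-1,0,0,0,-1],[0,110,-1,0,0,0,0],[0,110,-1,0,0,0,0],[0,110,-1,0,0,0,0],[0,110,-1,0,0,0,0],[0,90,-1,0,0,0,0],[0,50,-1,0,0,0,0],[0,0,-1,0,0,0,1],[0,0,-1,0,0,0,1],[0,0,-1,0,0,0,1]])

```text
time: 21.25
tool_pos: [0.6245, 0.2157, 0.1215]
orientation: [[-0.034, 0.004, -0.999], [0.999, 0.003, -0.034], [0.003, -1.0, -0.004]]
force: [0.1, -0.3, -0.5]
grip_width: 0.0838
```

```bash
python3 plan.py 456,-117,110,120.6 456,-117,3,120.6
```

```text
t 21.25 pos [624.5 215.7 121.5] jawyaw -178.1 j6 -31.0 grip 0.0838 F [ 0.1 -0.3 -0.5]
456,-117,110,120.6 shift [-326.8   10.1  179.7] turn [ 0.1 61.3  0.2] j6~ -45
456,-117,3,120.6 shift [-327.1  117.1  180. ] turn [ 0.1 61.3  0.2] j6~ -45
```

arm_command(moves=[[-36,8,20,0,8,0,1],[-72,8,40,0,16,0,1],[-108,8,60,0,24,0,1],[-144,8,80,0,32,0,1],[-180,8,100,0,40,0,1],[-216,8,120,0,48,0,1],[-252,8,140,0,55,0,1],[-288,8,158,0,61,0,1],[-315,8,173,0,61.3,0,1],[-327,8,179,0,61.3,0,1],[-327,8,179,0,61.3,0,1],[-327,8,179,0,61.3,0,1],[-327,8,179,0,61.3,0,1]])

```text
time: 22.55
tool_pos: [0.4566, -0.117, 0.111]
orientation: [[0.86, -0.0, -0.511], [0.511, -0.0, 0.86], [-0.0, -1.0, 0.0]]
force: [0.0, 0.6, 0.1]
grip_width: 0.0854
```

```bash
python3 plan.py 456,-117,3,120.6
```

```text
t 22.55 pos [ 456.6 -117.   111. ] jawyaw 120.7 j6 -65.0 grip 0.0854 F [0.  0.6 0.1]
456,-117,3,120.6 shift [ -0.5 108.    0.3] turn [-0.   0.1 -0. ] j6~ -45
```

arm_command(moves=[[0,40,0,0,0,0,1],[0,75,0,0,0,0,1],[0,95,0,0,0,0,1],[0,108,0,0,0,0,1],[0,108,0,0,0,0,1],[0,108,0,0,0,0,1],[0,108,0,0,0,0,-1],[0,108,0,0,0,0,-1],[0,108,0,0,0,0,-1],[0,108,0,0,0,0,-1],[0,108,0,0,0,0,-1],[0,108,0,0,0,0,-1],[0,108,0,0,0,0,-1]])

```text
time: 23.85
tool_pos: [0.4563, -0.1178, 0.0037]
orientation: [[0.86, 0.001, -0.51], [0.51, -0.0, 0.86], [0.0, -1.0, -0.0]]
force: [-0.2, 0.1, 4.9]
grip_width: 0.0182
```

```bash
python3 plan.py 620,300,120,2 ; python3 - <<'E'
from meas import *
from bench import grab_frame
p,_=grab_frame('top')
cv2.imwrite('pics/a3.png',cv2.resize(p[90:290,140:480],(748,440),interpolation=cv2.INTER_CUBIC))
# blacks in left tray interior
show('top',p,(181,146,246,197))
E
```

```text
t 23.85 pos [ 456.3 -117.8    3.7] jawyaw 120.6 j6 -65.0 grip 0.0182 F [-0.2  0.1  4.9]
620,300,120,2 shift [ 353.9 -116.3  276. ] turn [  0.  -61.4   0. ] j6~ -24
top elbow [627.2 214.5] dir 91.6 [70.9 69.7]
top elbow-xarm [656.9 186.3] dir 1.6 [70.9 69.7]
```

View pics/a3.png

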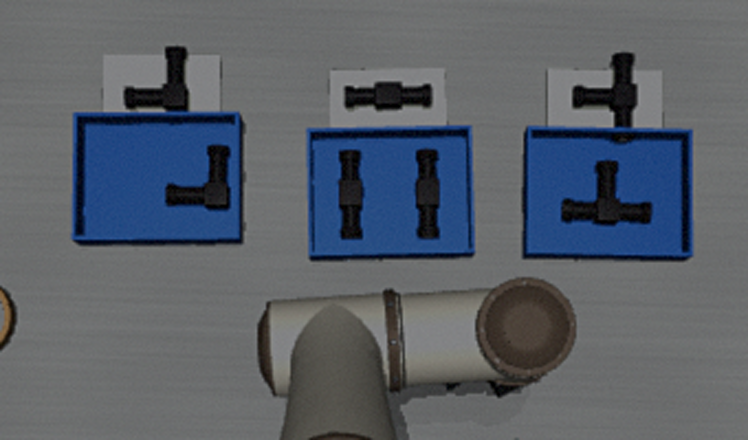

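The top view shows both couplings, the tee and one elbow lying flat and clear of the walls. That elbow is at crop pixel (205,185) and ends at y≈241 mm, so a second elbow with its cube at y≈270 has about 16 mm of clearance.

arm_command(moves=[[0,-30,0,0,0,0,-1],[0,-70,0,0,0,0,-1],[0,-116,0,0,0,0,-1],[28,-116,22,0,-5,0,-1],[58,-116,45,0,-10,0,-1],[90,-116,70,0,-16,0,-1],[122,-116,95,0,-22,0,-1],[154,-116,120,0,-28,0,-1],[186,-116,145,0,-34,0,-1],[218,-116,170,0,-40,0,-1],[250,-116,195,0,-46,0,-1],[282,-116,220,0,-52,0,-1],[314,-116,245,0,-57,0,-1],[340,-116,265,0,-61,0,-1],[354,-116,276,0,-61.4,0,-1],[354,-116,276,0,-61.4,0,-1],[354,-116,276,0,-61.4,0,-1],[354,-116,276,0,-61.4,0,-1]])

```text
time: 25.7
tool_pos: [0.6195, 0.299, 0.1189]
orientation: [[-0.034, -0.001, -0.999], [0.999, -0.001, -0.034], [-0.001, -1.0, 0.001]]
force: [-0.0, -0.0, 0.1]
grip_width: 0.0182
```

```bash
python3 plan.py 621,300,8.3,2
```

```text
t 25.7 pos [619.5 299.  118.9] jawyaw -178.0 j6 -37.0 grip 0.0182 F [-0.  -0.   0.1]
621,300,8.3,2 shift [  1.  110.6  -1.7] turn [-0.1 -0.  -0. ] j6~ -24
```

arm_command(moves=[[1,35,-1,0,0,0,-1],[1,65,-1,0,0,0,-1],[1,90,-1,0,0,0,-1],[1,104,-1,0,0,0,-1],[1,110,-1,0,0,0,-1],[1,110,-1,0,0,0,-1],[1,110,-1,0,0,0,0],[1,110,-1,0,0,0,0],[1,110,-1,0,0,0,0],[1,110,-1,0,0,0,0],[1,90,-1,0,0,0,0],[1,50,-1,0,0,0,0],[1,0,-1,0,0,0,0],[1,-50,-1,0,0,0,0]])

```text
time: 27.1
tool_pos: [0.6206, 0.3008, 0.1709]
orientation: [[-0.036, -0.001, -0.999], [0.999, -0.001, -0.036], [-0.001, -1.0, 0.001]]
force: [1.0, 1.5, -0.2]
grip_width: 0.0423
```

arm_command(moves=[[40,-20,40,0,0,0,1],[80,-40,80,0,0,0,1],[120,-60,120,0,0,0,1],[160,-80,160,0,0,0,1],[190,-80,190,0,0,0,1],[190,-80,190,0,0,0,1],[190,-80,190,0,0,0,1]])

```text
time: 27.8
tool_pos: [0.4216, 0.4873, 0.2508]
orientation: [[-0.041, 0.001, -0.999], [0.999, 0.003, -0.041], [0.003, -1.0, -0.001]]
force: [1.0, -0.4, -0.2]
grip_width: 0.0854
```

```bash
python3 plan.py ; python3 - <<'E'
from meas import *
from bench import grab_frame
p,d=grab_frame('top'); q,ds=grab_frame('scene')
cv2.imwrite('pics/a4.png',cv2.resize(p[90:310,90:530],(800,400),interpolation=cv2.INTER_CUBIC))
cv2.imwrite('pics/a4s.png',cv2.resize(q[160:420,130:560],(795,480),interpolation=cv2.INTER_CUBIC))
# heights of black pixels in trays from depth (top view)
m=camera_model('top'); f=240/np.tan(np.radians(m['fov_y']/2))
v,u=np.mgrid[0:480,0:640]; P=np.stack([(u-m['cx'])/f*d,(v-m['cy'])/f*d,d],-1); W=(P-m['t'])@m['R']
b=black(p)
for nm,(x,y) in dict(elbow=(643,249),coup=(634,-4),tee=(640,-243)).items():
    ins=(abs(W[...,0]*1000-x)<58)&(abs(W[...,1]*1000-y)<78)
    n,l,st,_=cv2.connectedComponentsWithStats((b&ins).astype(np.uint8))
    print(nm,'floor',np.median(W[ins&(b==0)][:,2])*1000)
    for i in range(1,n):
        if st[i,4]>100:
            k=cv2.erode((l==i).astype(np.uint8),np.ones((3,3)))>0; A=W[k]
            # plane fit tilt of tops
            C=np.linalg.lstsq(np.c_[A[:,:2],np.ones(len(A))],A[:,2],rcond=None)[0]
            print(st[i,4],A.mean(0).round(3),'z pct',(np.percentile(A[:,2],[5,50,95])*1000).round(1),'tilt',np.degrees(C[:2]).round(1))
E
```

```text
t 27.8 pos [421.6 487.3 250.8] jawyaw -177.7 j6 -61.0 grip 0.0854 F [ 1.  -0.4 -0.2]
elbow floor 4.606070081035158
437 [0.634 0.278 0.028] z pct [22.4 27.7 33.5] tilt [-2.8 -3.3]
405 [0.637 0.195 0.028] z pct [22.5 27.7 33.8] tilt [-3.7 -5. ]
coup floor 4.658002822105822
352 [0.633 0.039 0.029] z pct [23.1 28.8 33.9] tilt [-1.  -4.3]
348 [ 0.635 -0.046  0.029] z pct [23.5 28.5 33.7] tilt [-0.4  2. ]
tee floor 4.623833397939672
507 [ 0.629 -0.242  0.028] z pct [22.3 28.2 33.6] tilt [-1.  -0.1]
```

View pics/a4.png

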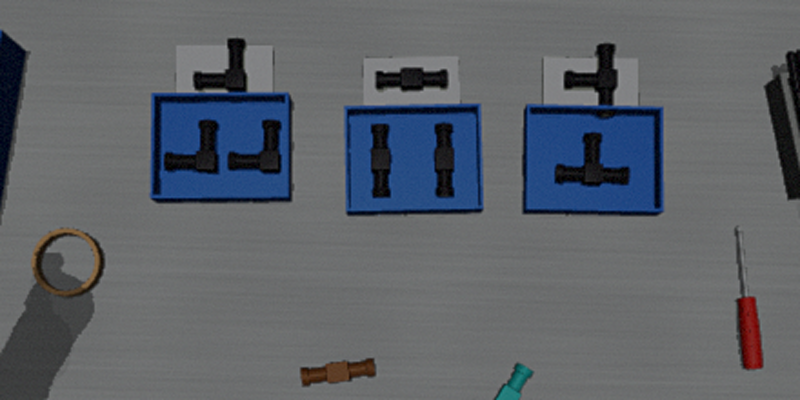

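View pics/a4s.png

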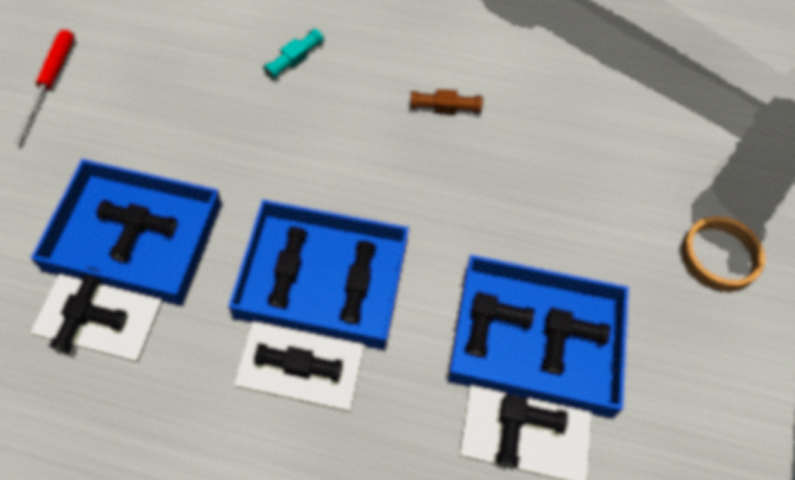

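In both views all five fittings lie flat in their trays, with gaps to the walls and to each other. Tops read about 28–29 mm against an expected 30 mm. I'll settle the arm and hand in.

arm_command(moves=[[0,0,0,0,0,0,1],[0,0,0,0,0,0,1],[0,0,0,0,0,0,1]])

```text
time: 28.2
tool_pos: [0.4252, 0.4834, 0.249]
orientation: [[-0.034, -0.0, -0.999], [0.999, -0.001, -0.034], [-0.001, -1.0, 0.0]]
force: [0.3, -0.3, -0.5]
grip_width: 0.0855
```

```bash
python3 -c "
from bench import job; print(job.finish_job())"
```

```text
the job is handed in; nothing more can be done
None
```

All five fittings are sorted and the job is handed in, at about 28 s on the robot's clock. The two couplings are in the middle tray, the tee in the right tray and the two elbows in the left tray, matching the sample beside each. Each was picked up at the first try.

- **Last pictures:** the final top and scene views show every fitting flat on its tray floor, clear of the walls and of the other fittings. The tape roll, the screwdriver and the brown and turquoise couplings were never touched. The gripper ended open and well clear of everything.
- **Heights:** the tops read about 28–29 mm against an expected 30 mm.
- **Check that disagreed:** the plane-fit tilt read up to 5°. I put that down to depth noise and the rounded tops, because both views look level.
- **Camera mismatch:** the two cameras disagreed by about 2–4 mm on most fittings and up to 7 mm on the tee's grasp point. I averaged them, weighted towards the top view.

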